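Open the tab-locked valve on the flow bench

ROBOT

A 7-joint arm with a two-finger parallel gripper is mounted at the origin on the work surface. World frame = base frame: x ahead of the robot, y to its left, z up, the work surface at z = 0. Lengths are in m, angles in rad, forces in N, time in s.
With the tool pointing down it reaches from about 0.35 to 0.9 m from the base axis. Payload 19.9 kg.
Tool frame: the origin (TCP) lies at the very end of the fingers, on their centre line; the grasp point (between the pads) lies tcp_to_grasp behind it (tcp_to_grasp is the distance from the TCP to the grasp point, in m); z points along the fingers, x is the direction in which the jaws open and shut, and the axes are right-handed (so a half turn about z gives the same grasp; the last joint's range is limited). The gripper opens to 94 mm and grips with 3 to 60 N. Pads are 16 mm wide; open, the fingers measure 119 mm over their backs; the gripper's body (75 mm by 177 mm) begins 78 mm behind the grasp point.
Start: joints at [-1.29, 0.417, -0.01, 1.614, 0.005, 1.111, -0.053], TCP at [0.198, 0.593, 0.205] pointing down, gripper open.
Joint ranges: [-2.81, 2.81], [-0.39, 2.02], [-1.27, 1.25], [0.06, 2.57], [-1.19, 4.33], [0.19, 2], [-2.82, 2.82]. Speed limits (rad/s): [1.89, 1.89, 2.39, 2.39, 3.01, 3.01, 3.01].

INTERFACE

Orientations are given as a unit quaternion [x, y, z, w].
In Python, from workcell import read_state, grab_frame, finish_job, spot_in, regions_of, place_of, tcp_to_grasp gives the robot as it stands. The module is installed in compiled form; this text tells all that it offers.
- The arm moves only by the tool apply_moves, never from a script. Its argument "moves" is a list of rows, each a list of 7 numbers: the turn, a rotation vector about the tool's x, y, z in rad, then the shift along the tool's x, y, z in cm, then the finger opening in cm, from 0 to 9.4. A call has 1 to 5 rows; each row is the pose to reach, as a shift and turn from the pose commanded when the call began, along the tool's axes at that moment; what a row does not reach only later rows make up. A row lasts 1/12 s, in which the tool goes at most 41.7 mm and 7.16 degrees, less where a joint would pass 70% of its speed; a pose out of reach is approached as far as the arm can. A call with a gripper value outside its range is refused whole. The fingers move at their own pace and stop on an object; "force" is the grip in N (left out, the last holds). Time passes only in rows, so rows that repeat a pose let the fingers close. It gives the time, the measured TCP pose, the force and the opening at its end, in the units of the state.
- read_state(): the state, without advancing time (a new reading comes with each control period).
- grab_frame(name): name is "side" or "top" or "wrist"; returns a dict with "pixels" (420x560x3 uint8, red, green, blue), "mtx" (3x3 intrinsics, pixels), "camera_from_world" (4x4, takes a point from world to camera coordinates). Camera axes: x right, y up, looking along -z (the intrinsics and any distortion apply to the point x, -y, -z); pixel columns grow to the right and rows downward; lengths in m; the calibration is good to about 2 mm. A picture is of the moment at which its call begins. There is no depth.
- finish_job(): hands the job in, once; it reports no verdict.
Trained networks look in the newest picture that a camera, given by its name, has taken for a name from the list of things; names that differ only in an ending like _2 or _b are one class to them, and where a whole thing is asked for, a point or a joint stands for the part that bears it (a point fixed in the world has none). Each returns a list of dicts, best first, with "score" (0 to 1); they miss things now and then, are a little off and sometimes report something else, mostly with a low value. They report only what shows in the picture. A call takes as long as a camera call. They do not tell look-alikes from the thing itself.
- spot_in(label, camera): "box" ([left, top, width, height] in pixels, round what is visible of it).
- regions_of(label, camera): "mask" (420x560 bool, what is visible of it) and "box" ([left, top, width, height] in pixels, round what is visible of it).
- place_of(label, camera): "uv" ([column, row] in pixels: a listed point, or the origin of a listed thing).
The state is a dict: "time_s": time; "joints": joint angles; "dq": joint speeds; "joint_torque": joint torques, N m; "ee_pos": TCP position; "tool_rot": TCP orientation; "ft_force": force on the tool from outside, world axes, zero at the start; "torque": the same for the moment, N m; "finger_gap": finger opening in m.
Only numpy, scipy, OpenCV 4.12 (cv2) and the standard library are available. Lean on these libraries where they do the work, as an engineer would, in place of code of your own. Each camera call takes 0.05 s, during which the arm holds its last target. There are 200 camera calls.

TASK

Open the tab-locked valve: of the three valve blocks on the bench it is the one whose knob has a squeeze tab on each of two opposite sides. Pinch both tabs in, turn the knob a sixth of a turn clockwise (seen from above), so that its black pointer goes from the dot to the bar on the block, and let go so that it locks there. Leave the other two valves as they are set.

Things in the scene. Friction and masses are not known exactly. Their poses are not given: they have to be found in the camera images.
- selector_grip (a point): On the axis of the white tab-locked knob at pinch height, 66 mm above the table; turns with it: z up, +x the way of its black pointer, tabs facing +y and -y. Tabs: upright paddles 24 mm wide, 44 to 78 mm above the table, outer faces 60 mm apart, 40 mm when fully pinched in (springs 1.5 to 4 N each; squeeze 15 to 25 N). Knob top at 80 mm; a fixed ring round its foot is 72 mm across, top at 38 mm.
- selector (a joint): Turn of that knob, rad, growing clockwise seen from above: 0 (within 0.09) shut, pointer at the dot; 1.047 (60 degrees) open, pointer at the bar; stop at 1.17. Turns (0.05 N m) only while both tabs are at least 4 mm in; let go near 0 or 1.047, they spring out and lock. Its fixed block is white with a black deck, 110 x 110 x 30 mm, like its neighbours'.
- round_valve (a joint): Turn in rad of the neighbour with a plain fluted round knob (58 mm across, no tabs) on a like block; 0 at the start, clockwise positive. It turns easily: leave it alone.
- bar_valve (a joint): Turn in rad of the neighbour with a bar handle (76 mm long) on a like block; 0 at the start, clockwise positive. It turns easily: leave it alone.
Mind the look-alikes: they are no part of the job. Leave any blue look-alike of the part that bears selector_grip alone.

How it is judged:
At the end, for the whole second after the job is handed in: The tab-locked knob stands still at the open setting: turned clockwise to 1.047 rad or no more than 10 degrees short of it (joint above 0.87 rad, the end stop at 1.17), released, the other two valves not turned by more than 0.15 rad (value of joint selector above 0.87 rad and velocity of joint selector between -0.05 and 0.05 rad/s); the robot touches nothing.
It fails at once if one of the other two valves is turned by more than 0.15 rad (value of joint any of round_valve, bar_valve above 0.15 rad or value of joint any of round_valve, bar_valve below -0.15 rad).
It also fails if it takes over 35 s, if anything falls off the work surface, if the arm or the gripper's body presses on something with over 40 N, if the wrist force passes 120 N, or if a joint passes its speed limit or range.

## Working session

There is one attempt and no reset: what is moved stays moved. The work goes in short steps, Python scripts to look and compute and a tool call to move; the robot and the scene stay as the last step left them, time stands still between calls to the robot, and variables do not carry over. Pictures are saved under pics/ and viewed, about 8 in all and at most 12, crops included, and the job is handed in when it is done.

Besides the shell and the picture viewer there is one more tool, called after "Call:" as name(argument=value, ...), one argument or row to a line, values as JSON. apply_moves: Moves the arm, as the interface text tells. Its arguments: {"type":"object","properties":{"moves":{"type":"array","items":{"type":"array","items":{"type":"number"}}},"force":{"type":"number"}},"required":["moves"]}

```bash
mkdir -p pics; python3 - <<'E'
from workcell import *
import cv2,numpy as np
s=read_state();print({k:np.round(v,3).tolist() for k,v in s.items()},tcp_to_grasp)
ims=[]
for c in("top","side"):
    f=grab_frame(c);im=f["pixels"][:,:,::-1].copy()
    np.savez(f"{c}.npz",mtx=f["mtx"],T=f["camera_from_world"])
    for l,col in(("selector_grip",(0,0,255)),("round_valve",(0,255,0)),("bar_valve",(255,0,0))):
        p=place_of(l,c);print(c,l,[(np.round(q["uv"],1).tolist(),round(q["score"],2)) for q in p])
        print([(np.round(q["box"]).tolist(),round(q["score"],2)) for q in spot_in(l,c)])
    cv2.imwrite(f"pics/{c}0.png",im)
E
```

```text
{'time_s': 0.0, 'joints': [-1.29, 0.418, -0.01, 1.614, 0.005, 1.111, -0.053], 'dq': [0.001, -0.001, -0.0, -0.0, -0.0, -0.001, -0.001], 'joint_torque': [0.0, -85.124, 0.639, -42.601, -0.049, 0.018, 0.0], 'ee_pos': [0.198, 0.592, 0.205], 'tool_rot': [0.812, 0.584, -0.0, 0.0], 'ft_force': [0.752, 0.144, 0.78], 'torque': [0.026, 0.021, -0.002], 'finger_gap': 0.094} 0.0188
top selector_grip [([273.5, 162.0], 0.86), ([180.2, 259.2], 0.7), ([300.8, 259.3], 0.7), ([418.2, 254.3], 0.67)]
[([399.0, 244.0, 36.0, 22.0], 0.79), ([255.0, 154.0, 29.0, 16.0], 0.74), ([167.0, 248.0, 33.0, 19.0], 0.73), ([286.0, 248.0, 26.0, 17.0], 0.63)]Traceback (most recent call last):
  File "<stdin>", line 9, in <module>
ValueError: it knows: selector_grip
```

```bash
python3 - <<'E'
from workcell import *
import cv2,numpy as np
for c in("top","side"):
    f=grab_frame(c);im=f["pixels"][:,:,::-1].copy()
    np.savez(f"{c}.npz",mtx=f["mtx"],T=f["camera_from_world"])
    print(c,[(np.round(q["uv"],1).tolist(),round(q["score"],2)) for q in place_of("selector_grip",c)],list(f))
    print(np.round(f["mtx"],1).tolist(),np.round(f["camera_from_world"],3).tolist())
    cv2.imwrite(f"pics/{c}1.png",cv2.resize(im,(800,600),interpolation=cv2.INTER_CUBIC))
E
```

```text
top [([182.0, 258.4], 0.91), ([270.5, 160.5], 0.89), ([299.5, 257.5], 0.83), ([417.8, 254.4], 0.62)] ['pixels', 'mtx', 'camera_from_world']
[[523.9, 0.0, 279.5], [0.0, 523.9, 196.0], [0.0, 0.0, 1.0]] [[-0.023, -1.0, -0.018, 0.015], [0.994, -0.025, 0.109, -0.477], [-0.11, -0.015, 0.994, -1.163], [0.0, 0.0, 0.0, 1.0]]
side [([220.1, 302.0], 0.94), ([216.1, 227.4], 0.84), ([308.5, 203.4], 0.64), ([221.7, 168.5], 0.59)] ['pixels', 'mtx', 'camera_from_world']
[[493.0, 0.0, 280.4], [0.0, 493.0, 211.7], [0.0, 0.0, 1.0]] [[0.994, -0.107, 0.007, -0.475], [0.051, 0.531, 0.846, -0.076], [-0.094, -0.84, 0.534, -1.108], [0.0, 0.0, 0.0, 1.0]]
```

View pics/top1.png

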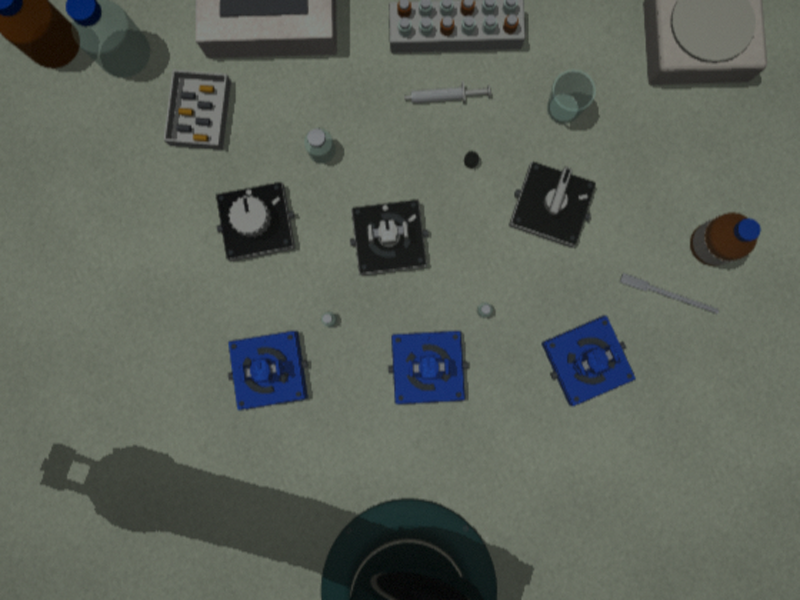

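View pics/side1.png

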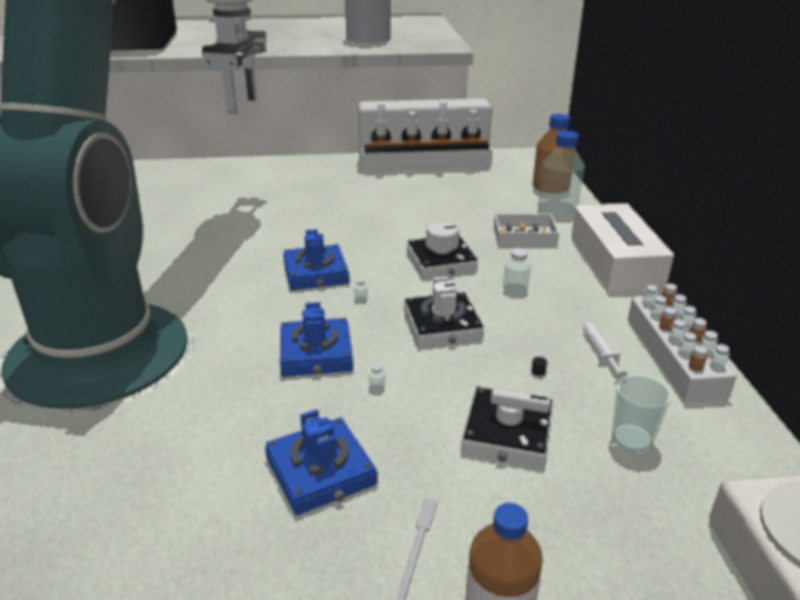

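```bash
cat >h.py <<'E'
import numpy as np,cv2
from scipy.spatial.transform import Rotation as R
from workcell import *
F=np.diag([1,-1,-1.])
def proj(f,P):
    K,T=f["mtx"],f.get("T",f.get("camera_from_world"))
    c=(np.atleast_2d(P)@T[:3,:3].T+T[:3,3])@F
    q=c@K.T; return q[:,:2]/q[:,2:]
def onplane(f,uv,z):
    K,T=f["mtx"],f.get("T",f.get("camera_from_world"))
    uv=np.atleast_2d(uv); d=(np.c_[uv,np.ones(len(uv))]@np.linalg.inv(K).T)@F@T[:3,:3]
    o=-T[:3,:3].T@T[:3,3]
    return o+d*((z-o[2])/d[:,2:])
def delta(target,yaw):
    "tool-down pose with tool x at yaw -> turn deg about tool z, shift cm in tool axes"
    s=read_state();r=R.from_quat(s["tool_rot"])
    t=R.from_matrix(np.array([[np.cos(yaw),np.sin(yaw),0],[np.sin(yaw),-np.cos(yaw),0],[0,0,-1]]))
    return (r.inv()*t).as_rotvec(), r.inv().apply(np.array(target)-s["ee_pos"])*100
E
python3 - <<'E'
from h import *
t=dict(np.load("top.npz"));s=dict(np.load("side.npz"))
a=onplane(t,[271.5,161.5],.066)[0];b=onplane(s,[308.5,203.8],.066)[0];print(a,b)
c=onplane(t,np.array([[352,206],[420,200],[428,266],[357,272]])*.7,.03);print(c.round(3),c.mean(0))
print(np.degrees([np.arctan2(*(c[i]-c[j])[1::-1]) for i,j in((0,3),(1,2),(0,1),(3,2))]))
p=(a+b)/2;p[2]=.20
print(delta(p,np.radians(93)))
E
```

```text
[0.54962229 0.01854255 0.066     ] [0.5450637  0.02054141 0.066     ]
[[ 0.598  0.076  0.03 ]
 [ 0.605 -0.033  0.03 ]
 [ 0.498 -0.043  0.03 ]
 [ 0.491  0.07   0.03 ]] [0.54769412 0.01758955 0.03      ]
[ 3.33621771  5.291998   93.591446   93.41907034]
(array([-2.58533156e-06,  3.33468212e-04, -3.75163617e-01]), array([-43.27461829,  51.28626441,   0.54581418]))
```

Call:
apply_moves(
  moves=[
    [0, 0, -0.075, -2.6, 3.08, 0, 9.4],
    [0, 0, -0.15, -5.2, 6.16, 0, 9.4],
    [0, 0, -0.225, -7.8, 9.24, 0, 9.4],
    [0, 0, -0.3, -10.4, 12.32, 0, 9.4],
    [0, 0, -0.375, -13, 15.4, 0, 9.4],
  ],
  force=20,
)

```text
time_s: 0.77
ee_pos: [0.3037, 0.4188, 0.2055]
tool_rot: [0.687, 0.727, 0.0, 0.0]
ft_force: [1.2, 0.4, -0.2]
finger_gap: 0.0938
```

```bash
python3 - <<'E'
from h import *
print(delta([.547,.018,.2],np.radians(93)),read_state()["time_s"])
E
```

```text
(array([ 1.29968683e-04, -9.97441940e-05,  3.74338158e-03]), array([-41.38336391,  22.04781323,   0.54859886])) 0.7667
```

Call:
apply_moves(
  moves=[
    [0, 0, 0, -3.5, 1.86, 0, 9.4],
    [0, 0, 0, -7, 3.73, 0, 9.4],
    [0, 0, 0, -10.5, 5.6, 0, 9.4],
    [0, 0, 0, -14, 7.46, 0, 9.4],
    [0, 0, 0, -17.5, 9.3, 0, 9.4],
  ],
)

```text
time_s: 1.18
ee_pos: [0.4057, 0.2488, 0.2057]
tool_rot: [0.688, 0.725, 0.0, 0.0]
ft_force: [0.1, 1.0, 0.6]
finger_gap: 0.0942
```

Call:
apply_moves(
  moves=[
    [0, 0, 0, -3.5, 1.86, 0, 9.4],
    [0, 0, 0, -7, 3.73, 0, 9.4],
    [0, 0, 0, -10.5, 5.6, 0, 9.4],
    [0, 0, 0, -14, 7.46, 0, 9.4],
    [0, 0, 0, -17.5, 9.3, 0, 9.4],
  ],
)

```text
time_s: 1.6
ee_pos: [0.5078, 0.0789, 0.2057]
tool_rot: [0.688, 0.725, 0.0, 0.0]
ft_force: [0.9, 0.7, 0.3]
finger_gap: 0.0944
```

```bash
python3 - <<'E'
from h import *
print(delta([.547,.018,.2],np.radians(93)),read_state()["time_s"])
E
```

```text
(array([ 5.64684417e-04, -9.04430938e-05, -1.42602006e-05]), array([-6.28529325,  3.59905856,  0.57631354])) 1.6
```

Call:
apply_moves(
  moves=[
    [0, 0, 0, -3.2, 1.8, 0.3, 9.4],
    [0, 0, 0, -6.3, 3.6, 0.5, 9.4],
    [0, 0, 0, -6.3, 3.6, 0.5, 9.4],
    [0, 0, 0, -6.3, 3.6, 0.5, 9.4],
  ],
)

```text
time_s: 1.93
ee_pos: [0.5467, 0.018, 0.2001]
tool_rot: [0.69, 0.724, -0.0, 0.0]
ft_force: [0.3, 0.8, 0.1]
finger_gap: 0.0943
```

```bash
python3 - <<'E'
from h import *
f=grab_frame("wrist");im=f["pixels"][:,:,::-1].copy()
np.savez("wrist.npz",mtx=f["mtx"],T=f["camera_from_world"])
print(proj(f,[[.547,.018,.066],[.647,.023,.066],[.547,.018,.03]]))
print([(q["uv"],q["score"]) for q in place_of("selector_grip","wrist")])
print(read_state()["ee_pos"])
cv2.imwrite("pics/w1.png",cv2.resize(im,(800,600),interpolation=cv2.INTER_CUBIC))
E
```

```text
[[280.87359187 200.94058112]
 [281.04487712 295.12674482]
 [280.96298112 192.05721118]]
[([280.1, 200.3], 0.65)]
[0.54598741 0.02046837 0.20037401]
```

View pics/w1.png

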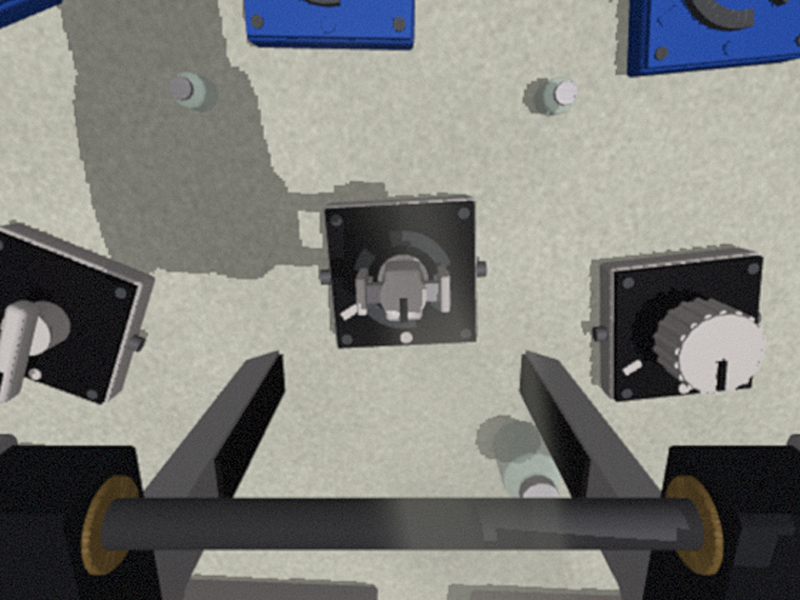

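```bash
python3 - <<'E'
from h import *
f=dict(np.load("wrist.npz"))
c=onplane(f,np.array([[325,208],[474,200],[476,340],[337,347]])*.7,.03);print(c.round(4),c.mean(0))
print(np.degrees([np.arctan2(*(c[i]-c[j])[1::-1]) for i,j in((3,0),(2,1),(1,0),(2,3))]))
print(onplane(f,np.array([406,337])*.7,.03))
print(onplane(f,np.array([[362,290],[444,290],[403.5,287]])*.7,.07))
# screws
c=onplane(f,np.array([[335,219],[464,213],[466,334],[347,340]])*.7,.03);print(c.mean(0),np.degrees([np.arctan2(*(c[i]-c[j])[1::-1]) for i,j in((3,0),(2,1),(1,0),(2,3))]))
print(np.mean([read_state()["ee_pos"] for _ in range(5)],0))
E
```

```text
[[ 0.5017 -0.038   0.03  ]
 [ 0.4911  0.0662  0.03  ]
 [ 0.5955  0.0772  0.03  ]
 [ 0.6064 -0.0284  0.03  ]] [0.54865252 0.01924559 0.03      ]
[ 5.24488584  5.99667489 95.81338012 95.90315557]
[[0.59564752 0.02386864 0.03      ]]
[[ 0.54917779 -0.0075917   0.07      ]
 [ 0.54655453  0.04598209  0.07      ]
 [ 0.54582217  0.01942574  0.07      ]]
[0.55018545 0.0193471  0.03      ] [ 6.2817725   5.79018672 95.42951869 95.89289089]
[0.54598741 0.02046837 0.20037401]
```

Call:
apply_moves(
  moves=[
    [0, 0, -0.045, 0.05, 0.15, 4, 9.4],
    [0, 0, -0.045, 0.05, 0.15, 8, 9.4],
    [0, 0, -0.045, 0.05, 0.15, 12, 9.4],
    [0, 0, -0.045, 0.05, 0.15, 15.3, 9.4],
    [0, 0, -0.045, 0.05, 0.15, 15.3, 9.4],
  ],
)

```text
time_s: 2.45
ee_pos: [0.544, 0.0216, 0.0424]
tool_rot: [0.671, 0.741, -0.003, -0.003]
ft_force: [-0.9, 0.6, -0.7]
finger_gap: 0.0942
```

```bash
python3 - <<'E'
from h import *
f=grab_frame("wrist");im=f["pixels"][:,:,::-1].copy()
print(delta([.548,.0193,.047],np.radians(95.6)),read_state()["ft_force"])
cv2.imwrite("pics/w2.png",cv2.resize(im,(800,600),interpolation=cv2.INTER_CUBIC))
E
```

```text
(array([-4.97425282e-03, -3.14954574e-05,  1.08383786e-03]), array([-0.22389365,  0.20692471, -0.12946674])) [ 0.36677071 -0.00868383  1.02957089]
```

View pics/w2.png

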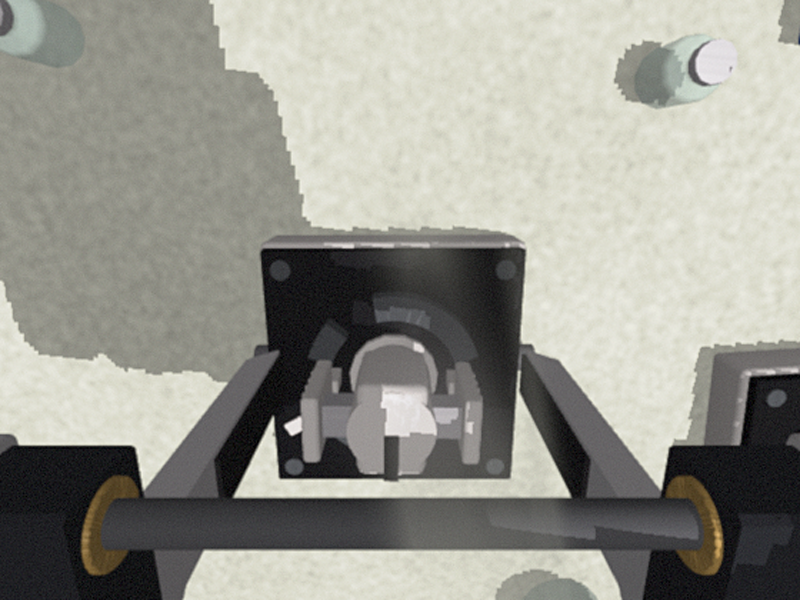

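Call:
apply_moves(
  moves=[
    [0, 0, 0, -0.25, 0.2, -0.1, 9.4],
    [0, 0, 0, -0.25, 0.2, -0.1, 9.4],
    [0, 0, 0, -0.25, 0.2, -0.1, 7],
  ],
  force=20,
)

```text
time_s: 2.75
ee_pos: [0.5515, 0.0182, 0.0508]
tool_rot: [0.672, 0.741, 0.001, 0.001]
ft_force: [0.3, 0.5, 0.6]
finger_gap: 0.0901
```

```bash
python3 - <<'E'
from h import *
f=grab_frame("wrist");im=f["pixels"][:,:,::-1].copy()
print(delta([.548,.0193,.047],np.radians(95.6)),read_state()["ft_force"],read_state()["finger_gap"])
r=read_state();p=np.array(r["ee_pos"])
print(proj(f,[[.548,.0193,.066],[.548,.0193,.08],p,p+[0,0,.0188]])/.7,[np.array(q["uv"])/.7 for q in place_of("selector_grip","wrist")])
cv2.imwrite("pics/w3.png",cv2.resize(im,(800,600),interpolation=cv2.INTER_CUBIC))
E
```

```text
(array([ 0.00304022, -0.00018297, -0.00038079]), array([ 0.13846642, -0.30654078,  0.34370023])) [ 0.23847818 -0.50079206  0.03253482] 0.08692799479181088
[[403.87634768 382.28298257]
 [404.01964274 400.70224456]
 [400.26971604 371.81818325]
 [400.08554179 393.94291412]] [array([402.        , 380.28571429])]
```

View pics/w3.png

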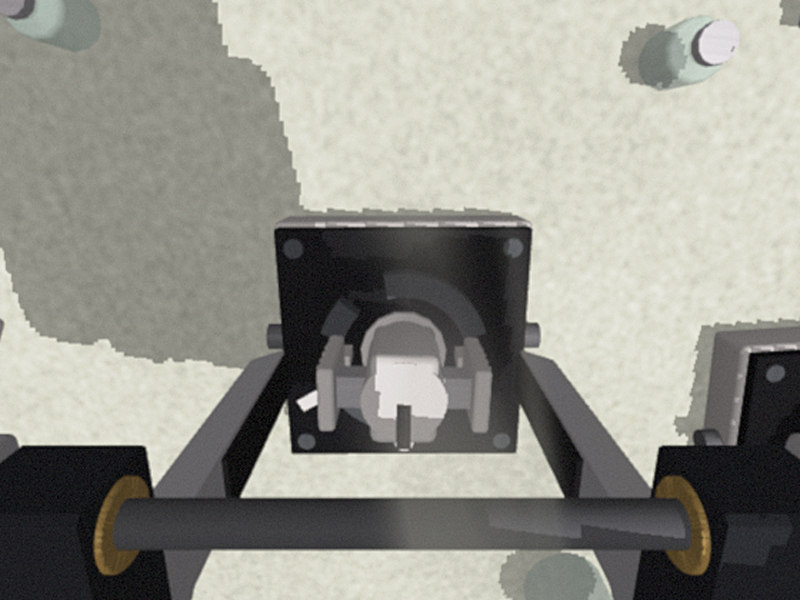

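Call:
apply_moves(
  moves=[
    [0, 0, 0, 0, 0, 0, 8],
    [0, 0, 0, 0, 0, 0, 8],
    [0, 0, 0, 0, 0, 0, 8],
    [0, 0, 0, 0, 0, 0, 8],
  ],
)

```text
time_s: 3.18
ee_pos: [0.55, 0.018, 0.0486]
tool_rot: [0.672, 0.741, 0.0, 0.0]
ft_force: [-1.1, -0.6, -0.5]
finger_gap: 0.0801
```

```bash
python3 - <<'E'
from h import *
for i in range(4):
    f=grab_frame("wrist")
    r=read_state();d=delta([.548,.0193,.047],np.radians(95.6));print(np.round(r["ee_pos"],4),np.round(d[0],3),np.round(d[1],2),np.array([q["uv"] for q in place_of("selector_grip","wrist")]),proj(f,[.548,.0193,.066]))
E
```

```text
[0.55   0.018  0.0485] [-0.     0.    -0.001] [ 0.15 -0.19  0.15] [[279.8 271. ]] [[282.86579535 271.97836651]]
[0.55   0.018  0.0484] [-0.     0.    -0.001] [ 0.15 -0.18  0.14] [[278.2 274.5]] [[282.9079442  272.12974234]]
[0.55   0.018  0.0484] [-0.  0. -0.] [ 0.15 -0.19  0.14] [[279.7 272.4]] [[282.92363719 272.16626365]]
[0.55   0.018  0.0485] [-0.     0.    -0.001] [ 0.15 -0.19  0.15] [[279.1 272.7]] [[282.92432957 272.15336163]]
```

Call:
apply_moves(
  moves=[
    [0, 0, 0, 0.05, -0.15, 0.1, 8],
    [0, 0, 0, 0.05, -0.15, 0.1, 6.5],
    [0, 0, 0, 0.05, -0.15, 0.1, 5.5],
    [0, 0, 0, 0.05, -0.15, 0.1, 3.5],
    [0, 0, 0, 0.05, -0.15, 0.1, 3.5],
  ],
  force=20,
)

```text
time_s: 4.0
ee_pos: [0.5485, 0.0184, 0.0475]
tool_rot: [0.672, 0.741, 0.0, 0.0]
ft_force: [-1.6, 0.3, 0.9]
finger_gap: 0.0566
```

Call:
apply_moves(
  moves=[
    [0, 0, 0, 0, 0, 0, 3.5],
    [0, 0, 0, 0, 0, 0, 3.5],
    [0, 0, 0, 0, 0, 0, 3.5],
    [0, 0, 0, 0, 0, 0, 3.5],
    [0, 0, 0, 0, 0, 0, 3.5],
  ],
)

```text
time_s: 4.42
ee_pos: [0.5485, 0.0185, 0.0477]
tool_rot: [0.672, 0.741, 0.0, -0.0]
ft_force: [-1.4, 0.7, 6.1]
finger_gap: 0.0391
```

Call:
apply_moves(
  moves=[
    [0, 0, 0.07, 0, 0, 0, 3.5],
    [0, 0, 0.14, 0, 0, 0, 3.5],
    [0, 0, 0.21, 0, 0, 0, 3.5],
    [0, 0, 0.28, 0, 0, 0, 3.5],
    [0, 0, 0.35, 0, 0, 0, 3.5],
  ],
)

```text
time_s: 4.83
ee_pos: [0.5485, 0.019, 0.0477]
tool_rot: [0.792, 0.611, 0.0, -0.0]
ft_force: [-1.5, 3.7, 4.8]
finger_gap: 0.0388
```

Call:
apply_moves(
  moves=[
    [0, 0, 0.07, 0, 0, 0, 3.5],
    [0, 0, 0.14, 0, 0, 0, 3.5],
    [0, 0, 0.21, 0, 0, 0, 3.5],
    [0, 0, 0.28, 0, 0, 0, 3.5],
    [0, 0, 0.35, 0, 0, 0, 3.5],
  ],
)

```text
time_s: 5.25
ee_pos: [0.5488, 0.0194, 0.0477]
tool_rot: [0.886, 0.464, 0.001, -0.0]
ft_force: [-1.2, 5.6, 4.0]
finger_gap: 0.0388
```

```bash
python3 - <<'E'
from h import *
f=grab_frame("wrist");r=read_state()
print(delta([.5485,.0185,.0475],np.radians(35.6)),r["ft_force"],r["torque"],r["finger_gap"])
cv2.imwrite("pics/w4.png",cv2.resize(f["pixels"][:,:,::-1],(800,600),interpolation=cv2.INTER_CUBIC))
E
```

```text
(array([-0.00038415, -0.00106193,  0.33844082]), array([-0.09167145,  0.03139291,  0.01876949])) [-0.26776518  4.50306437  5.4197449 ] [1.21858627 0.08382191 0.01072681] 0.03887158816062592
```

View pics/w4.png

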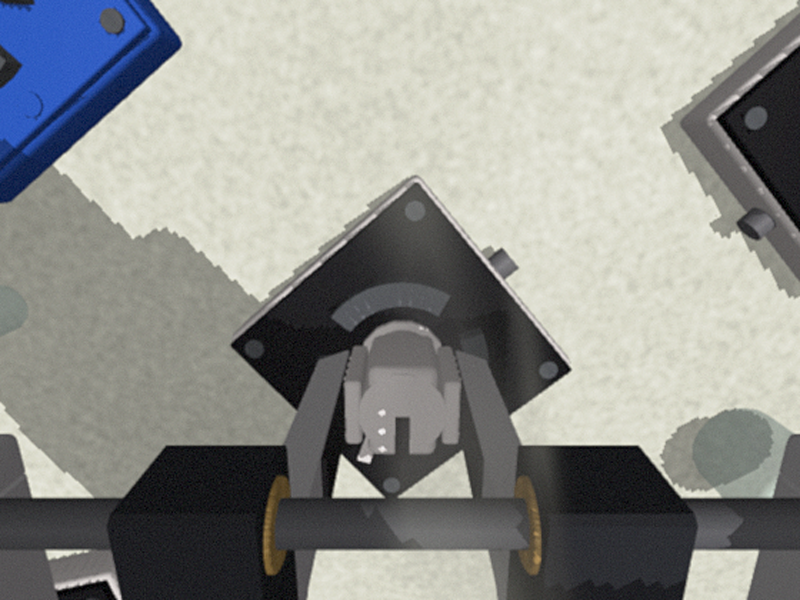

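Call:
apply_moves(
  moves=[
    [0, 0, 0.08, 0, 0, 0, 3.5],
    [0, 0, 0.16, 0, 0, 0, 3.5],
    [0, 0, 0.24, 0, 0, 0, 3.5],
    [0, 0, 0.3, 0, 0, 0, 3.5],
    [0, 0, 0.345, 0, 0, 0, 3.5],
  ],
)

```text
time_s: 5.72
ee_pos: [0.5491, 0.0197, 0.0478]
tool_rot: [0.952, 0.306, 0.001, -0.0]
ft_force: [2.7, 8.2, 1.4]
finger_gap: 0.0394
```

Call:
apply_moves(
  moves=[
    [0, 0, 0, 0, 0, 0, 3.5],
    [0, 0, 0, 0, 0, 0, 3.5],
    [0, 0, 0, 0, 0, 0, 3.5],
  ],
)

```text
time_s: 5.97
ee_pos: [0.5491, 0.0197, 0.0477]
tool_rot: [0.952, 0.307, 0.001, -0.0]
ft_force: [1.5, 7.1, 2.0]
finger_gap: 0.0389
```

```bash
python3 - <<'E'
from h import *
f=grab_frame("wrist");r=read_state()
print(delta([.5485,.0185,.0475],np.radians(35.6)),r["ft_force"],r["torque"],r["finger_gap"])
cv2.imwrite("pics/w5.png",cv2.resize(f["pixels"][:,:,::-1],(800,600),interpolation=cv2.INTER_CUBIC))
E
```

```text
(array([-0.00039833, -0.0016181 ,  0.00379179]), array([-0.11858009,  0.0619515 ,  0.02386338])) [1.16922125 7.82911566 2.83255858] [ 1.74509129 -0.55122964 -0.02366311] 0.03878085144667156
```

View pics/w5.png

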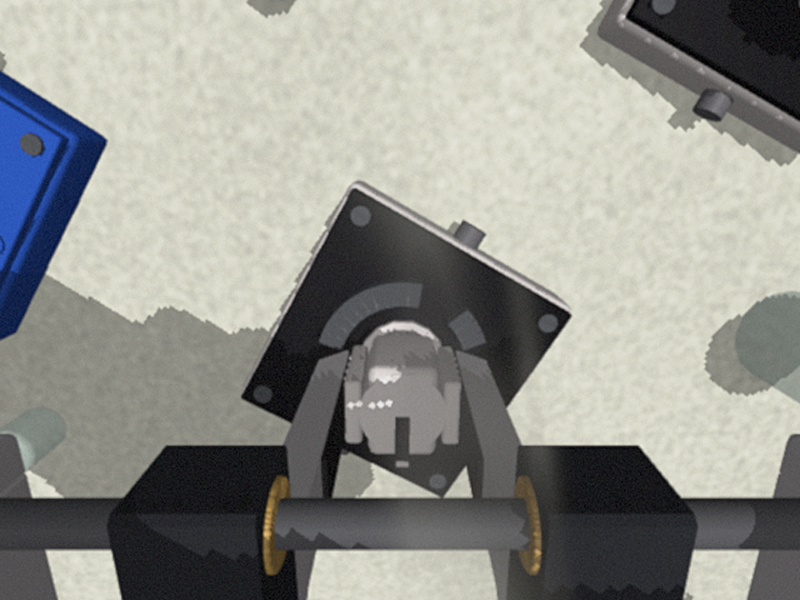

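The pointer (403, 430) stands at the bar (402, 464), so I'm releasing.

Call:
apply_moves(
  moves=[
    [0, 0, 0, 0, 0, 0, 5],
    [0, 0, 0, 0, 0, 0, 6.5],
    [0, 0, 0, 0, 0, 0, 9.4],
    [0, 0, 0, 0, 0, 0, 9.4],
    [0, 0, 0, 0, 0, 0, 9.4],
  ],
)

```text
time_s: 6.43
ee_pos: [0.5485, 0.018, 0.0475]
tool_rot: [0.952, 0.306, 0.0, 0.0]
ft_force: [-0.5, 0.3, -0.7]
finger_gap: 0.069
```

Call:
apply_moves(
  moves=[
    [0, 0, 0, 0, 0, 0, 9.4],
    [0, 0, 0, 0, 0, 0, 9.4],
    [0, 0, 0, 0, 0, 0, 9.4],
    [0, 0, 0, 0, 0, 0, 9.4],
    [0, 0, 0, 0, 0, 0, 9.4],
  ],
)

```text
time_s: 6.85
ee_pos: [0.5485, 0.0183, 0.0475]
tool_rot: [0.952, 0.306, -0.0, 0.0]
ft_force: [-0.2, 1.0, 0.2]
finger_gap: 0.0942
```

Call:
apply_moves(
  moves=[
    [0, 0, 0, 0, 0, -2, 9.4],
    [0, 0, 0, 0, 0, -5, 9.4],
    [0, 0, 0, 0, 0, -9, 9.4],
    [0, 0, 0, 0, 0, -13, 9.4],
    [0, 0, 0, 0, 0, -15, 9.4],
  ],
)

```text
time_s: 7.27
ee_pos: [0.5496, 0.0179, 0.2017]
tool_rot: [0.952, 0.306, 0.002, 0.0]
ft_force: [0.4, -0.4, 0.8]
finger_gap: 0.0941
```

Call:
apply_moves(
  moves=[
    [0, 0, 0, 0, 0, 0, 9.4],
    [0, 0, 0, 0, 0, 0, 9.4],
    [0, 0, 0, 0, 0, 0, 9.4],
    [0, 0, 0, 0, 0, 0, 9.4],
    [0, 0, 0, 0, 0, 0, 9.4],
  ],
)

```text
time_s: 7.68
ee_pos: [0.548, 0.0182, 0.1965]
tool_rot: [0.952, 0.306, -0.001, 0.0]
ft_force: [0.1, -0.1, -1.1]
finger_gap: 0.0943
```

```bash
python3 - <<'E'
from h import *
f=grab_frame("wrist");r=read_state();print(r["ee_pos"],r["ft_force"])
cv2.imwrite("pics/w6.png",cv2.resize(f["pixels"][:,:,::-1],(800,600),interpolation=cv2.INTER_CUBIC))
E
```

```text
[0.54807328 0.01821748 0.19661126] [-0.10211712  0.22567719  0.55476357]
```

View pics/w6.png

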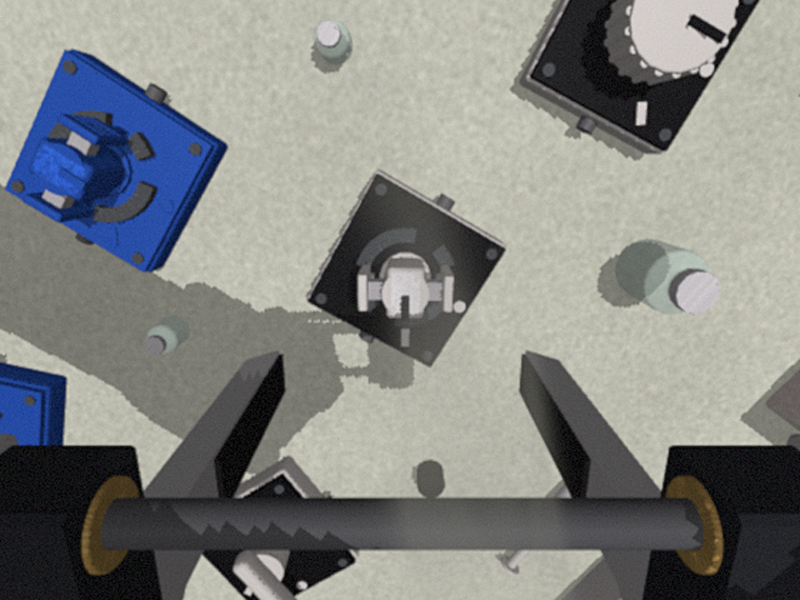

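The pointer (405, 305) lines up with the bar (405, 338). The tabs are sprung out at columns 362 and 448, and the round valve still points at its dot. The gripper is clear of everything, so I'm handing in.

```bash
python3 -c "
from workcell import *
finish_job()"
```

```text
the job is handed in; nothing more can be done
```

The tab-locked valve is open. I pinched both tabs at 20 N (gap 39 mm), turned the knob about 60° clockwise, and released it. I then raised the gripper about 15 cm clear and handed in at about 7.7 s.

- **Tab-locked knob:** the last wrist picture shows the pointer in line with the bar and both tabs sprung out. The tool's turn was within 0.004 rad of the target I had worked out. I did not read the joint angle directly.
- **Other valves:** the round valve's pointer is still at its dot. The bar valve was only partly in view in the last picture, but the gripper never came near it.
- **Forces:** the largest wrist force I read was about 8 N while turning, and about 0 after release.
- **Disagreement:** some position readings were 3–5 mm off just after fast moves. I let the arm settle and corrected its position before pinching.

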